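Soap bowl under the pump

TASK

Without picking anything up, slide the small steel bowl along the slab until it stands squarely under the spout of the white dispenser with the orange pump. Then press that orange pump head down gently with the fingertips for a full stroke, let it rise again and draw back. Do not work the orange pump before the bowl is under it, keep the dispenser standing where it is, and leave the blue-pumped dispenser and everything else on the slab alone.

Things in the scene. Friction and masses are not known exactly. Their poses are not given: they have to be found in the camera images.
- dispenser: White round plastic bottle with an orange band, collar and pump, loose on the slab, about 0.6 kg: bottle 64 mm across and 112 mm tall, shoulder and 34 mm collar up to 148 mm, head top at 185 mm. Origin at the centre of its underside, z up; the spout points along its own -x (roughly towards the robot) and reaches 83 mm from the axis. It may stand left or right; the blue one has the other side.
- pump_top (a point): Centre of the flat top of the orange pump head, a disc 36 mm across and 14 mm thick, 185 mm above the slab when up. Press here straight down.
- pump_outlet (a point): Mouth of the orange spout, which turns down 78 mm from the bottle axis, about 161 mm above the slab with the pump up; it goes down with the head. The spout is 10 mm thick and its upper side stays at least 4 mm below the head's top. The bowl is under it when the bowl's centre is within 25 mm of this point seen from above; the bowl touches the bottle when its centre is 80 mm from the bottle axis.
- pump (a joint): Stroke of the orange pump in m: 0 up, 0.014 at the bottom stop. A spring returns it; it resists with 2.4 N at the top and 8 N at the bottom. A press counts as a full stroke from 0.010 on; more than 20 N is too hard.
- bowl: Small stainless bowl, loose, 0.1 to 0.2 kg, 40 mm tall, outside 96 mm across at the rim and 84 mm at the foot, wall 3 mm, floor 4 mm thick. Origin at the centre of its underside, z up. Slides easily when pushed from outside or drawn along from inside.
- other_dispenser: Same bottle with a blue band, collar and pump, spout along its own -x; to be left alone. Origin at the centre of its underside; head top 185 mm up.
- other_pump (a joint): Stroke of the blue pump in m, 0 up; must stay up.
- brush: Green scrubbing brush lying on its back, stiff bristles up, 150 (own x) x 52 x 40 mm. Origin at the centre of its underside. Leave alone.
- soap_holder: White ceramic soap holder, an open tray 125 (own x) x 90 x 26 mm. Origin at the centre of its underside. Leave alone.
- soap: Yellow bar of soap in the holder, 75 x 50 x 24 mm, its underside 8 mm above the slab; origin at the centre of its underside. Leave alone.
- mug: Red plastic mug, 90 mm across, 100 mm tall, handle on its own +y. Origin at the centre of its underside. Leave alone.
- jar: Clear closed jar with a green lid, 84 mm across, 130 mm tall. Origin at the centre of its underside. Leave alone.
There are look-alikes about, which are no part of the job. Leave any yellow look-alike of the dispenser alone.

How it is judged:
By the outcome, as a careful person would: the job done as asked, in the order asked, and still so for the second after the job is handed in, with the robot touching nothing.
It also fails if it takes over 72 s, if anything falls off the work surface, if the arm or the gripper's body presses on something with over 40 N, if the wrist force passes 120 N, or if a joint passes its speed limit or range.

ROBOT

A 6-joint arm with a two-finger parallel gripper is mounted at the origin on the work surface. World frame = base frame: x ahead of the robot, y to its left, z up, the work surface at z = 0. Lengths are in m, angles in rad, forces in N, time in s.
With the tool pointing down it reaches from about 0.275 to 0.725 m from the base axis. Payload 5.6 kg.
Tool frame: the origin (TCP) lies at the very end of the fingers, on their centre line; the grasp point (between the pads) lies 19 mm behind it; x points along the fingers, z is the direction in which the jaws open and shut, and the axes are right-handed (so a half turn about x gives the same grasp; the last joint's range is limited). The gripper opens to 85 mm and grips with 20 to 120 N. Pads are 22 mm wide; open, the fingers measure 114 mm over their backs; the gripper's body (76 mm by 85 mm) begins 54 mm behind the grasp point. The pads swing forward as they close: fully open they stand 13 mm farther back than shut.
Start: joints at [1.438, 0.255, 0.108, 0, -1.424, -0.285], TCP at [0.223, 0.503, 0.201] pointing down, gripper open.
Joint ranges: [-2.95, 2.95], [-1.21, 1.97], [-1.09, 1.5], [-2.87, 1.71], [-2.94, -0.07], [-3.05, 3.05]. Speed limits (rad/s): [2.57, 2.57, 3.14, 3.14, 3.14, 3.14].

INTERFACE

Orientations are given as a unit quaternion [w, x, y, z].
In Python, from cell import bot gives the robot as it stands. The module is installed in compiled form; this text tells all that it offers.
- The arm moves only by the shell command python3 -m creep 'ROWS' [FORCE]. ROWS is a JSON object of lists of equal length, an entry for each row: "linear": the shift along the tool's x, y, z in mm, a list of three; "rotation": the turn, a rotation vector about the tool's x, y, z in rad, a list of three; "jaw": the closure, from 0 (fully open) to 1 (shut). A call has 1 to 12 rows; each row shifts and turns the pose as measured when the row begins, along the tool's axes as they then stand; what a row does not reach is not made up. A row lasts 1/12 s, in which the tool goes at most 41.7 mm and 7.16 degrees, less where a joint would pass 70% of its speed; a pose out of reach is approached as far as the arm can. A call is refused whole if a number of a shift passes 41.7 or a number of a turn 0.125, either way. A call with a gripper value outside its range is refused whole. The fingers move at their own pace and stop on an object; FORCE is the grip in N (left out, the last holds). Time passes only in rows, so rows that do not move let the fingers close. It gives the time, the measured TCP pose, the force and the opening at its end, in the units of the state.
- bot.sense(): the state, without advancing time (a new reading comes with each control period).
- bot.snapshot(name): name is "scene" or "top"; returns a dict with "pixels" (420x560x3 uint8, red, green, blue), "z_map" (420x560 float32, m along the optical axis (not along the pixel's ray), 0 where there is no reading), "vertical_fov" (degrees; the focal length in pixels is half the picture's height over the tangent of half this angle, whatever the lens; pixels are square), "cx", "cy" (the principal point, pixels), "world_from_camera" (4x4, takes a point from camera to world coordinates). Camera axes: x right, y up, looking along -z (the intrinsics and any distortion apply to the point x, -y, -z); pixel columns grow to the right and rows downward; lengths in m; the calibration is good to about 2 mm. A picture is of the moment at which its call begins.
- bot.hand_in(): hands the job in, once; it reports no verdict.
Trained networks look in a picture, given as the dict that the camera call returned (one of the last four; its "shot" number tells which), for a name from the list of things; names that differ only in an ending like _2 or _b are one class to them, and where a whole thing is asked for, a point or a joint stands for the part that bears it (a point fixed in the world has none). Each returns a list of dicts, best first, with "conf" (0 to 1); they miss things now and then, are a little off and sometimes report something else, mostly with a low value. They report only what shows in the picture. A call takes as long as a camera call. They do not tell look-alikes from the thing itself.
- bot.boxes_of(target, picture): "rect" ([centre column, centre row, width, height] in pixels, round what is visible of it).
- bot.spot_point(target, picture): "pixel" ([column, row] in pixels: a listed point, or the origin of a listed thing).
The state is a dict: "clock": time; "qpos": joint angles; "qd": joint speeds; "effort": joint torques, N m; "tool_pos": TCP position; "orientation": TCP orientation; "ft_force": force on the tool from outside, world axes, zero at the start; "wrist_torque": the same for the moment, N m; "grip_width": finger opening in m.
Only numpy, scipy, OpenCV 4.12 (cv2) and the standard library are available. Lean on these libraries where they do the work, as an engineer would, in place of code of your own. Each camera call takes 0.05 s, during which the arm holds its last target. There are 200 camera calls.

## Working session

There is one attempt and no reset: what is moved stays moved. The work goes in short steps, Python scripts to look and compute and a shell command to move; the robot and the scene stay as the last step left them, time stands still between calls to the robot, and variables do not carry over. Pictures are saved under pics/ and viewed, about 8 in all and at most 12, crops included, and the job is handed in when it is done.

```bash
mkdir -p pics
cat > h.py <<'E'
import numpy as np, cv2
from cell import bot
def ray(p,u,v,z):
    """world point at depth z for pixel"""
    f=210/np.tan(np.radians(p["vertical_fov"])/2)
    c=np.array([(u-p["cx"])/f*z,-(v-p["cy"])/f*z,-z,1.])
    return (p["world_from_camera"]@c)[:3]
def at_height(p,u,v,h):
    a=ray(p,u,v,.1);b=ray(p,u,v,1.);t=(h-a[2])/(b[2]-a[2]);return a+t*(b-a)
def cloud(p):
    f=210/np.tan(np.radians(p["vertical_fov"])/2)
    v,u=np.mgrid[:420,:560];z=p["z_map"]
    c=np.stack([(u-p["cx"])/f*z,-(v-p["cy"])/f*z,-z,np.ones_like(z)],-1)
    return (c@p["world_from_camera"].T)[...,:3]
def save(p,n): cv2.imwrite("pics/"+n,p["pixels"][...,::-1])
E
python3 - <<'E'
from h import *
s=bot.sense();print(s)
for n in("scene","top"):
    p=bot.snapshot(n);save(p,n+"1.png")
    print(n,{k:p[k] for k in p if k not in("pixels","z_map")})
    for t in("dispenser","pump_top","pump_outlet","bowl","other_dispenser"):
        for d in bot.spot_point(t,p)[:3]:
            u,v=d["pixel"];h={"pump_top":.185,"pump_outlet":.161}.get(t,0)
            print(t,d["conf"],np.round([u,v]),np.round(at_height(p,u,v,h),3))
E
```

```text
{'clock': 0.0, 'qpos': array([ 1.43757267e+00,  2.55738283e-01,  1.06958020e-01, -4.69625941e-04,
       -1.42386798e+00, -2.84623215e-01]), 'qd': array([ 0.00052506,  0.00052216, -0.00206131, -0.00105703, -0.00078353,
       -0.00100996]), 'effort': array([-1.65313436e-04, -3.86630917e+01,  2.37940764e+01,  5.36492988e+00,
       -6.17070560e-03, -7.06979691e-06]), 'tool_pos': array([0.22289933, 0.50219379, 0.2003828 ]), 'orientation': array([-0.38579292, -0.59229267, -0.38501361,  0.59339509]), 'ft_force': array([ 0.17655189, -0.12779299, -0.14498677]), 'wrist_torque': array([-0.02237502,  0.0104755 , -0.00367871]), 'grip_width': 0.08543458213812284}
scene {'vertical_fov': 55.818336057371056, 'cx': 278.82620689176014, 'cy': 205.520757816714, 'world_from_camera': array([[-0.77939893, -0.51251947,  0.36036246,  0.86080144],
       [ 0.62651712, -0.63417432,  0.45309958,  0.46824789],
       [-0.00368974,  0.57891858,  0.81537701,  0.96972743],
       [ 0.        ,  0.        ,  0.        ,  1.        ]]), 'shot': 1}
dispenser 0.92 [218. 259.] [ 0.675 -0.035  0.   ]
dispenser 0.78 [33
[... 611 characters left out ...]
.15766265,  0.26323535],
       [-0.99986674, -0.01619235, -0.00207523, -0.00987303],
       [-0.00460195,  0.15760913,  0.98749085,  1.51948706],
       [ 0.        ,  0.        ,  0.        ,  1.        ]]), 'shot': 2}
dispenser 0.9 [245. 173.] [0.65  0.132 0.   ]
dispenser 0.89 [294. 165.] [ 0.675 -0.041  0.   ]
dispenser 0.82 [205. 207.] [0.53  0.269 0.   ]
pump_top 0.75 [293. 148.] [ 0.679 -0.036  0.185]
pump_top 0.69 [195. 194.] [0.54  0.268 0.185]
pump_top 0.65 [208. 281.] [0.276 0.224 0.185]
pump_outlet 0.56 [269. 156.] [0.663 0.039 0.161]
pump_outlet 0.48 [243. 182.] [0.581 0.122 0.161]
bowl 0.66 [275. 224.] [0.468 0.028 0.   ]
other_dispenser 0.73 [328. 162.] [ 0.683 -0.164  0.   ]
```

View pics/scene1.png

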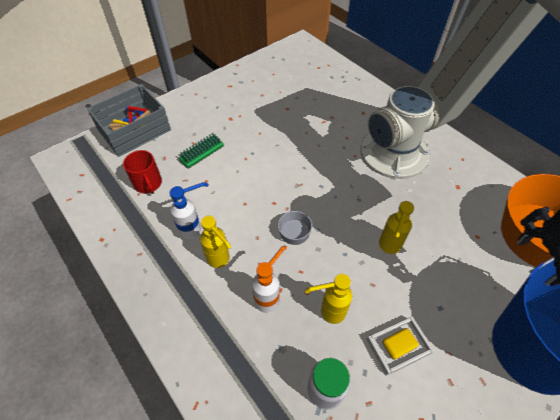

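View pics/top1.png

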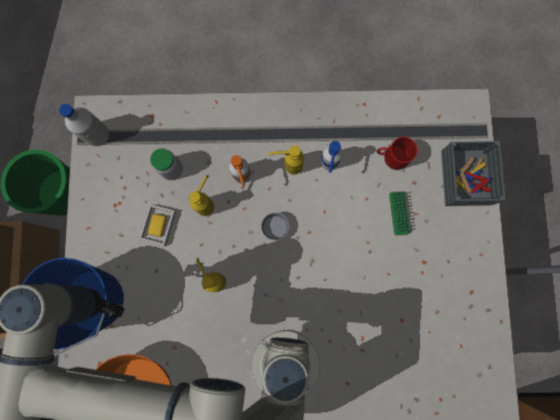

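The scene shows the orange-pumped white dispenser at scene (266,288) and top (238,168), with the spout towards the robot. Yellow look-alikes stand at scene (215,242), (337,298) and (397,228). The blue-pumped one is at (183,210) and the bowl at (294,228). The white bottle with the orange band and pump is the one described. I'll measure it and confirm with one crop.

Run:
```python
from h import *
from scipy.optimize import least_squares
ims=[]
for n,box in(("scene",(190,200,170,130)),("top",(180,130,130,100))):
    p=bot.snapshot(n);X=cloud(p);hsv=cv2.cvtColor(p["pixels"],cv2.COLOR_RGB2HSV)
    x,y,w,h=box;ims.append(cv2.resize(p["pixels"][y:y+h,x:x+w],(400,306),interpolation=cv2.INTER_CUBIC))
    H,S,V=cv2.split(hsv)
    near=(X[...,0]>.5)&(X[...,0]<.75)&(abs(X[...,1]-.13)<.08)
    o=(H>3)&(H<17)&(S>150)&near&(p["z_map"]>0)
    P=X[o];print(n,"orange",len(P),"zmax",P[:,2].max().round(3))
    head=P[(P[:,2]>.176)];print(" head",len(head),np.median(head,0).round(4),head.min(0).round(3),head.max(0).round(3))
    sp=P[(P[:,2]>.15)];c=np.median(head,0)
    d=sp-c;r=np.hypot(d[:,0],d[:,1]);far=sp[r>.04]
    if len(far): 
        m=np.mean(far-c,0);print(" spout dir deg",np.degrees(np.arctan2(m[1],m[0])).round(1),"rmax",r.max().round(3),far[np.argmax(r[r>.04])].round(3))
    b=X[(abs(X[...,0]-.465)<.07)&(abs(X[...,1]-.027)<.07)&(X[...,2]>.032)&(X[...,2]<.05)&(p["z_map"]>0)]
    f=least_squares(lambda q:np.hypot(b[:,0]-q[0],b[:,1]-q[1])-.047,[.465,.027],loss="soft_l1",f_scale=.003)
    print(" bowl",len(b),f.x.round(4),b[:,2].max().round(3),b.min(0).round(3),b.max(0).round(3))
    # bottle body
    B=X[near&(X[...,2]>.02)&(X[...,2]<.10)&(S<80)&(p["z_map"]>0)]
    f=least_squares(lambda q:np.hypot(B[:,0]-q[0],B[:,1]-q[1])-.032,[.65,.132],loss="soft_l1",f_scale=.003);print(" bottle",len(B),f.x.round(4))
    for lbl,a in(("yellowR",(.67,-.04)),("yellowL",(.53,.27))):
        Y=X[(H>20)&(H<34)&(S>120)&(np.hypot(X[...,0]-a[0],X[...,1]-a[1])<.12)&(X[...,2]>.03)];print(" ",lbl,np.median(Y,0).round(3),Y.min(0).round(3),Y.max(0).round(3))
cv2.imwrite("pics/c1.png",np.hstack(ims)[...,::-1])
```

```text
scene orange 486 zmax 0.187
 head 250 [0.6417 0.1402 0.1825] [0.576 0.124 0.176] [0.663 0.16  0.187]
 spout dir deg -167.5 rmax 0.075 [0.569 0.123 0.172]
 bowl 159 [0.4568 0.0293] 0.043 [ 0.409 -0.018  0.032] [0.504 0.076 0.043]
 bottle 187 [0.6445 0.142 ]
  yellowR [ 0.678 -0.021  0.119] [ 0.644 -0.059  0.03 ] [0.705 0.043 0.188]
  yellowL [0.547 0.277 0.123] [0.502 0.232 0.03 ] [0.605 0.302 0.186]
top orange 156 zmax 0.192
 head 122 [0.6382 0.1378 0.1847] [0.576 0.12  0.177] [0.659 0.158 0.192]
 spout dir deg -166.9 rmax 0.072 [0.569 0.121 0.17 ]
 bowl 106 [0.4568 0.0291] 0.048 [ 0.411 -0.017  0.032] [0.504 0.077 0.048]
 bottle 54 [0.6466 0.1435]
  yellowR [ 0.661 -0.036  0.127] [ 0.641 -0.071  0.031] [0.688 0.04  0.193]
  yellowL [0.524 0.258 0.126] [0.5   0.232 0.03 ] [0.597 0.297 0.194]
```

View pics/c1.png

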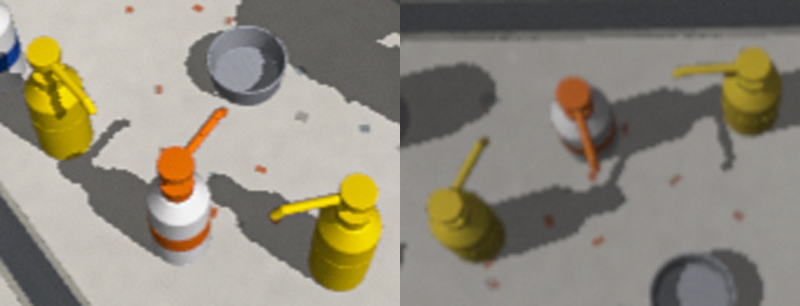

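The crop confirms it: the white bottle with orange band and pump. Head axis is about (0.645, 0.142), head top about 0.186 and spout at -165°, so the outlet is about (0.570, 0.122). The bowl is at (0.457, 0.029). I'll push it from outside with the jaws half open as a cradle and the tool leaning back, to a centre of about (0.559, 0.119).

```bash
cat >> h.py <<'E'
from scipy.spatial.transform import Rotation as Ro
def Rcur(s): q=s["orientation"];return Ro.from_quat([q[1],q[2],q[3],q[0]])
def goal(yaw,tilt):
    """best of the two equivalent tool frames: x along fingers, z horizontal across heading yaw"""
    y,t=np.radians([yaw,tilt]);f=np.array([np.cos(y),np.sin(y),0]);x=np.sin(t)*f-np.cos(t)*np.array([0,0,1])
    out=[]
    for s in(1,-1):
        z=s*np.array([-f[1],f[0],0]);out.append(Ro.from_matrix(np.stack([x,np.cross(z,x),z],1)))
    return out
def plan(pos,yaw=None,tilt=0):
    s=bot.sense();R=Rcur(s);print("t",s["clock"].__round__(2),"tcp",s["tool_pos"].round(4),"F",s["ft_force"].round(2),"w",round(s["grip_width"],4),"q6",s["qpos"].round(2))
    if pos is not None:
        d=R.inv().apply(np.array(pos)-s["tool_pos"])*1000;print("shift mm",d.round(1))
    if yaw is not None:
        for G in goal(yaw,tilt):
            r=(R.inv()*G).as_rotvec();print("rot",r.round(3),"after-rot shift",(None if pos is None else (G.inv().apply(np.array(pos)-s["tool_pos"])*1000).round(1)))
E
python3 - <<'E'
from h import *
print(Rcur(bot.sense()).as_matrix().round(3))
plan([.223,.502,.32]);plan([.395,-.026,.32],41.7,20)
E
```

```text
[[-0.     0.914 -0.406]
 [ 0.    -0.406 -0.914]
 [-1.    -0.    -0.   ]]
t 0.7 tcp [0.2231 0.5027 0.2013] F [ 0.24  0.17 -0.71] w 0.0853 q6 [ 1.44  0.26  0.11 -0.   -1.42 -0.28]
shift mm [-118.7    0.2    0.7]
t 0.7 tcp [0.2231 0.5027 0.2013] F [ 0.24  0.17 -0.71] w 0.0853 q6 [ 1.44  0.26  0.11 -0.   -1.42 -0.28]
shift mm [-118.7  371.6  413.5]
rot [ 1.973  0.348 -0.224] after-rot shift [-187.9  169.3 -509.1]
rot [-1.133  0.2    0.31 ] after-rot shift [-187.9 -169.3  509.1]
```

```bash
python3 -m creep '{"linear":[[-40,0,0],[-40,0,0],[-40,0,0],[0,26,29],[0,26,29],[0,26,29],[0,26,29],[0,26,29],[0,26,29],[0,26,29],[0,26,29],[0,26,29]],"rotation":[[0,0,0],[0,0,0],[0,0,0],[0,0,0],[0,0,0],[0,0,0],[0,0,0],[0,0,0],[0,0,0],[0,0,0],[0,0,0],[0,0,0]],"jaw":[0.4,0.4,0.4,0.4,0.4,0.4,0.4,0.4,0.4,0.4,0.4,0.4]}'
python3 -c "
from h import *
plan([.395,-.026,.32],41.7,20)"
```

```text
clock: 1.7
tool_pos: [0.3326, 0.1614, 0.3266]
orientation: [0.39, 0.591, 0.387, -0.591]
ft_force: [1.5, 0.2, 0.9]
grip_width: 0.051
t 1.7 tcp [0.3326 0.1614 0.3266] F [1.5  0.2  0.87] w 0.051 q6 [ 0.89 -0.12  0.01  0.   -1.7   0.28]
shift mm [  7.3 131.6 147.2]
rot [ 1.983  0.348 -0.227] after-rot shift [ -20.5   75.6 -181.4]
rot [-1.123  0.202  0.309] after-rot shift [-20.5 -75.6 181.4]
```

```bash
python3 -m creep '{"linear":[[0,26,29],[0,26,29],[0,26,29],[0,26,29],[0,26,29],[0,0,0],[0,0,0],[0,0,0],[0,0,0],[0,0,0],[0,0,0],[0,0,0]],"rotation":[[0,0,0],[0,0,0],[0,0,0],[0,0,0],[0,0,0],[0.12,0.021,-0.014],[0.12,0.021,-0.014],[0.12,0.021,-0.014],[0.12,0.021,-0.014],[0.12,0.021,-0.014],[0.12,0.021,-0.014],[0.12,0.021,-0.014]],"jaw":[0.4,0.4,0.4,0.4,0.4,0.4,0.4,0.4,0.4,0.4,0.4,0.4]}'
python3 -m creep '{"linear":[[0,0,0],[0,0,0],[0,0,0],[0,0,0],[0,0,0],[0,0,0],[0,0,0],[0,0,0],[0,0,0],[0,0,0]],"rotation":[[0.12,0.021,-0.014],[0.12,0.021,-0.014],[0.12,0.021,-0.014],[0.12,0.021,-0.014],[0.12,0.021,-0.014],[0.12,0.021,-0.014],[0.12,0.021,-0.014],[0.12,0.021,-0.014],[0.12,0.021,-0.014],[0.12,0.021,-0.014]],"jaw":[0.4,0.4,0.4,0.4,0.4,0.4,0.4,0.4,0.4,0.4]}'
python3 -c "
from h import *
plan([.395,-.026,.10],41.7,20)"
```

```text
clock: 2.7
tool_pos: [0.3952, -0.0417, 0.3291]
orientation: [0.052, 0.723, 0.163, -0.67]
ft_force: [0.2, 0.1, 0.6]
grip_width: 0.051
clock: 3.53
tool_pos: [0.3952, -0.0436, 0.3303]
orientation: [-0.433, 0.672, -0.197, -0.567]
ft_force: [-0.6, -0.2, -0.3]
grip_width: 0.0514
t 3.53 tcp [ 0.3952 -0.0436  0.3303] F [-0.58 -0.19 -0.35] w 0.0514 q6 [ 0.07 -0.24 -0.05 -0.21 -1.45 -1.01]
shift mm [218.8  73.   10.1]
rot [-0.094 -0.016  0.018] after-rot shift [220.3  67.9  13.2]
rot [3.047 0.028 0.024] after-rot shift [220.3 -67.9 -13.2]
```

```bash
python3 -m creep '{"linear":[[0,0,0],[36,11,2.2],[36,11,2.2],[36,11,2.2],[36,11,2.2],[36,11,2.2],[36,11,2.2]],"rotation":[[-0.094,-0.016,0.018],[0,0,0],[0,0,0],[0,0,0],[0,0,0],[0,0,0],[0,0,0]],"jaw":[0.4,0.4,0.4,0.4,0.4,0.4,0.4]}'
python3 -c "
from h import *
plan([.395,-.026,.013],41.7,20)
plan([.559-.75*.05,.119-.665*.05,.013])"
```

```text
clock: 4.12
tool_pos: [0.4029, -0.0268, 0.1102]
orientation: [-0.403, 0.693, -0.171, -0.573]
ft_force: [0.5, -1.0, -1.1]
grip_width: 0.0509
t 4.12 tcp [ 0.4029 -0.0268  0.1102] F [ 0.47 -1.03 -1.12] w 0.0509 q6 [ 0.12 -0.16 -0.55 -0.25 -0.88 -0.84]
shift mm [88.4 40.3  7.6]
rot [-0.005 -0.022  0.022] after-rot shift [89.5 38.3  5.9]
rot [3.136 0.035 0.034] after-rot shift [ 89.5 -38.3  -5.9]
t 4.12 tcp [ 0.4029 -0.0268  0.1102] F [ 0.47 -1.03 -1.12] w 0.0509 q6 [ 0.12 -0.16 -0.55 -0.25 -0.88 -0.84]
shift mm [ 149.7 -117.     9. ]
```

```bash
python3 -m creep '{"linear":[[0,0,0],[30,13,2],[30,13,2],[20,9,1.5],[9,4,0.5],[0,0,0]],"rotation":[[-0.005,-0.022,0.022],[0,0,0],[0,0,0],[0,0,0],[0,0,0],[0,0,0]],"jaw":[0.4,0.4,0.4,0.4,0.4,0.4]}'
python3 - <<'E'
from h import *
plan([.559-.75*.05,.119-.665*.05,.013],41.7,20)
p=bot.snapshot("scene");cv2.imwrite("pics/d.png",cv2.resize(p["pixels"][120:320,200:460],(780,600),interpolation=cv2.INTER_CUBIC)[...,::-1])
E
```

```text
clock: 4.62
tool_pos: [0.3805, -0.0268, 0.001]
orientation: [-0.394, 0.679, -0.178, -0.593]
ft_force: [-0.0, -0.6, 0.4]
grip_width: 0.0516
t 4.62 tcp [ 0.3805 -0.0268  0.001 ] F [-0.03 -0.6   0.37] w 0.0516 q6 [ 0.1   0.   -0.69 -0.34 -0.64 -0.7 ]
shift mm [  47.  -174.3   -9.6]
rot [-0.005  0.014 -0.018] after-rot shift [  50.4 -173.4   -9.7]
rot [ 3.137 -0.029 -0.022] after-rot shift [ 50.4 173.4   9.7]
```

View pics/d.png

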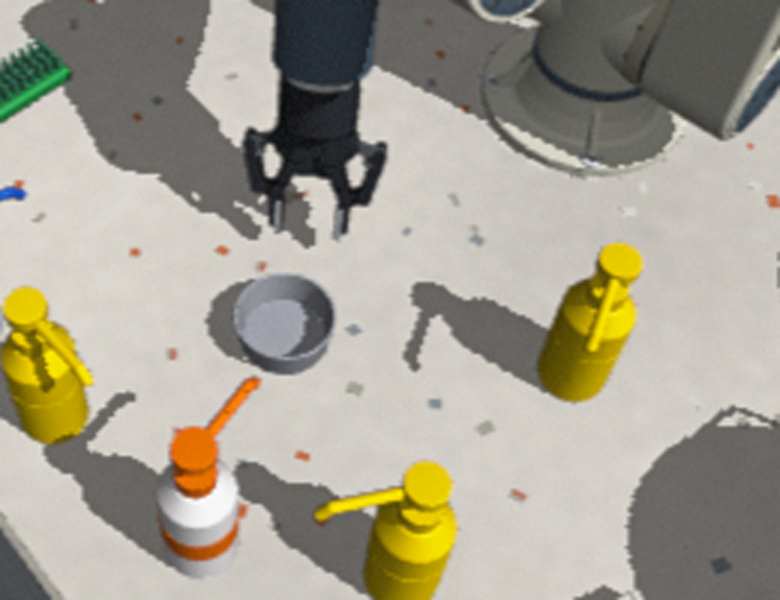

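The fingers stand behind the bowl on the robot side, at crop (310,215), with nothing in the way. I'll raise a little, align and push.

```bash
python3 -m creep '{"linear":[[-11,-4,-5],[0,0,-5],[4,-11,0],[4,-11,0],[4,-11,0],[3.4,-9.4,0],[3.4,-9.4,0],[3.4,-9.4,0],[3.4,-9.4,0]],"rotation":[[-0.005,0.014,-0.018],[0,0,0],[0,0,0],[0,0,0],[0,0,0],[0,0,0],[0,0,0],[0,0,0],[0,0,0]],"jaw":[0.4,0.4,0.4,0.4,0.4,0.4,0.4,0.4,0.4]}'
cat > look.py <<'E'
from h import *
plan([.559-.75*.05,.119-.665*.05,.013],41.7,20)
for n in("scene","top"):
    p=bot.snapshot(n);X=cloud(p);px=p["pixels"].astype(int);H,S,V=cv2.split(cv2.cvtColor(p["pixels"],cv2.COLOR_RGB2HSV))
    b=X[(X[...,0]>.40)&(X[...,0]<.61)&(X[...,1]>-.02)&(X[...,1]<.18)&(X[...,2]>.034)&(X[...,2]<.046)&(p["z_map"]>0)&(S<70)]
    best=None
    for x0 in np.arange(.45,.58,.01):
        for y0 in np.arange(.02,.14,.01):
            f=least_squares(lambda q:np.hypot(b[:,0]-q[0],b[:,1]-q[1])-.047,[x0,y0],loss="cauchy",f_scale=.002) if abs((x0-.457)-(y0-.029)*1.13)<.015 else None
            if f is not None and (best is None or f.cost<best.cost):best=f
    c=best.x;print(n,"bowl",len(b),c.round(4),"from outlet mm",((c-[.5697,.122])*1000).round(1),"from axis",round(np.hypot(*(c-[.645,.142]))*1000,1))
    o=X[(H>3)&(H<17)&(S>150)&(X[...,0]>.55)&(X[...,0]<.75)&(abs(X[...,1]-.13)<.08)&(X[...,2]>.176)]
    print("  head xmax,ymax",o.max(0).round(3),len(o))
    save(p,n+"_last.png")
E
sed -i '1i from scipy.optimize import least_squares' look.py; python3 look.py
```

```text
clock: 5.42
tool_pos: [0.4571, 0.0155, 0.0285]
orientation: [-0.4, 0.694, -0.167, -0.576]
ft_force: [0.1, -0.3, -0.6]
grip_width: 0.0513
t 5.42 tcp [0.4571 0.0155 0.0285] F [ 0.14 -0.29 -0.61] w 0.0513 q6 [ 0.22  0.05 -0.59 -0.28 -0.61 -0.86]
shift mm [ 48.6 -82.9   9.9]
rot [ 0.006 -0.017  0.021] after-rot shift [ 47.  -83.8   9.5]
rot [-3.135 -0.033 -0.027] after-rot shift [47.  83.8 -9.5]
scene bowl 127 [0.4566 0.0292] from outlet mm [-113.1  -92.8] from axis 219.6
  head xmax,ymax [0.662 0.16  0.186] 237
top bowl 50 [0.4554 0.0279] from outlet mm [-114.3  -94.1] from axis 221.2
  head xmax,ymax [0.658 0.157 0.194] 128
```

The bowl hasn't moved: coasting carried the tips up and over the rim. I'll lift, draw back, and come down again with settling rows.

```bash
python3 -m creep '{"linear":[[-19,-7,0],[-19,-7,5],[-10,28,4],[-10,28,0],[-5,14,0],[0,0,0],[0,0,0]],"rotation":[[0,0,0],[0,0,0],[0.006,-0.017,0.021],[0,0,0],[0,0,0],[0,0,0],[0,0,0]],"jaw":[0.4,0.4,0.4,0.4,0.4,0.4,0.4]}'
python3 -c "
from h import *
plan([.457-.75*.07,.029-.665*.07,.016],41.7,20)"
```

```text
clock: 6.1
tool_pos: [0.3914, -0.0273, 0.0684]
orientation: [-0.394, 0.685, -0.173, -0.588]
ft_force: [0.6, 0.3, 0.0]
grip_width: 0.051
t 6.1 tcp [ 0.3914 -0.0273  0.0684] F [0.58 0.27 0.01] w 0.051 q6 [ 0.11 -0.1  -0.6  -0.28 -0.81 -0.78]
shift mm [54.9  2.3 -1.7]
rot [ 0.004  0.004 -0.005] after-rot shift [54.8  2.6 -1.5]
rot [-3.137  0.008  0.006] after-rot shift [54.8 -2.6  1.5]
```

```bash
python3 -m creep '{"linear":[[20,2,0],[20,2,0],[9,1,0],[3,0,0],[0,0,0],[0,0,0]],"rotation":[[0,0,0],[0,0,0],[0,0,0],[0,0,0],[0,0,0],[0,0,0]],"jaw":[0.4,0.4,0.4,0.4,0.4,0.4]}'
python3 -c "
from h import *
plan([.457-.75*.05,.029-.665*.05,.008],41.7,20)"
```

```text
clock: 6.6
tool_pos: [0.404, -0.0172, 0.0168]
orientation: [-0.394, 0.686, -0.172, -0.587]
ft_force: [-0.3, -0.2, 0.0]
grip_width: 0.0511
t 6.6 tcp [ 0.404  -0.0172  0.0168] F [-0.3  -0.23  0.04] w 0.0511 q6 [ 0.14  0.   -0.66 -0.32 -0.65 -0.74]
shift mm [ 15.2 -16.   -0.8]
rot [ 0.006  0.002 -0.004] after-rot shift [ 15.2 -16.   -0.6]
rot [-3.136  0.006  0.004] after-rot shift [15.2 16.   0.6]
```

Nearly aligned. Lower about 9 mm, then begin the push gently.

```bash
python3 -m creep '{"linear":[[5,2,0],[2,0.5,0],[0,0,0],[3,-8,0],[3,-8,0],[3,-8,0],[3,-8,0],[3,-8,0],[3,-8,0],[0,0,0]],"rotation":[[0,0,0],[0,0,0],[0,0,0],[0,0,0],[0,0,0],[0,0,0],[0,0,0],[0,0,0],[0,0,0],[0,0,0]],"jaw":[0.4,0.4,0.4,0.4,0.4,0.4,0.4,0.4,0.4,0.4]}'
python3 look.py
```

```text
clock: 7.43
tool_pos: [0.4488, 0.0214, 0.0111]
orientation: [-0.394, 0.687, -0.171, -0.586]
ft_force: [0.3, -0.5, 0.4]
grip_width: 0.0511
t 7.43 tcp [0.4488 0.0214 0.0111] F [ 0.27 -0.52  0.38] w 0.0511 q6 [ 0.24  0.08 -0.61 -0.29 -0.59 -0.86]
shift mm [ 31.4 -91.9  -1. ]
rot [ 0.008 -0.001  0.   ] after-rot shift [ 31.4 -91.9  -0.3]
rot [-3.134e+00 -1.000e-03 -1.000e-03] after-rot shift [31.4 91.9  0.3]
scene bowl 132 [0.4656 0.0354] from outlet mm [-104.1  -86.6] from axis 208.6
  head xmax,ymax [0.662 0.16  0.187] 244
top bowl 66 [0.4646 0.0345] from outlet mm [-105.1  -87.5] from axis 210.0
  head xmax,ymax [0.658 0.157 0.197] 132
```

Run:
```python
from h import *
a=cv2.imread("pics/scene_last.png")[160:300,220:360];b=cv2.imread("pics/top_last.png")[150:290,210:350]
cv2.imwrite("pics/e.png",np.hstack([cv2.resize(i,(400,400),interpolation=cv2.INTER_CUBIC) for i in(a,b)]))
```

```text
(no output)
```

View pics/e.png

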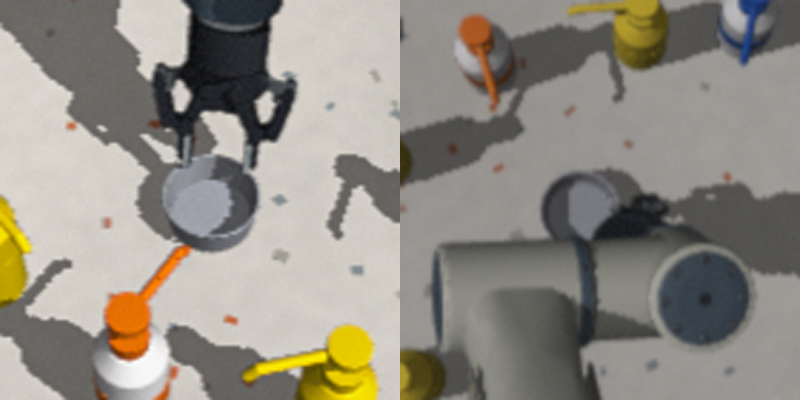

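Run:
```python
from h import *
p=bot.snapshot("scene");print("rim centre",at_height(p,293.8,227.5,.04).round(4))
X=cloud(p);V=p["pixels"].max(-1);s=bot.sense();t=s["tool_pos"];R=Rcur(s).as_matrix()
for u,v in((293.8,227.5),):pass
def proj(w):
    c=np.linalg.inv(p["world_from_camera"])@np.r_[w,1];f=210/np.tan(np.radians(p["vertical_fov"])/2);return np.round([p["cx"]+f*c[0]/-c[2],p["cy"]-f*c[1]/-c[2]],1)
print("tcp px",proj(t),"grasp px",proj(t-R[:,0]*.019),"crop",(proj(t)-[220,160])*400/140)
for sg in(1,-1):
  for k in(0,.013,.03):
    w=t-R[:,0]*k+sg*R[:,2]*.033;print(sg,k,w.round(3),"crop",((proj(w)-[220,160])*400/140).round(0))
L=(X-t)@R  # tool coords
m=(abs(L[...,1])<.03)&(abs(L[...,2])<.07)&(L[...,0]>-.06)&(L[...,0]<.02)&(X[...,2]>.045)
print(len(L[m]));q=L[m]*1000
for lo in(-60,-50,-40,-30,-20):
    k=q[(q[:,0]>lo)&(q[:,0]<=lo+10)]
    if len(k):print(lo,len(k),"y",k[:,1].min().round(),k[:,1].max().round(),"z",np.unique((k[:,2]//5*5)))
```

```text
rim centre [0.4644 0.0358 0.04  ]
tcp px [294.7 226.2] grasp px [295.2 220.9] crop [213.42857143 189.14285714]
1 0 [0.425 0.045 0.011] crop [246. 194.]
1 0.013 [0.422 0.042 0.023] crop [247. 183.]
1 0.03 [0.418 0.038 0.039] crop [249. 170.]
-1 0 [ 0.469 -0.004  0.011] crop [181. 185.]
-1 0.013 [ 0.466 -0.007  0.023] crop [181. 175.]
-1 0.03 [ 0.462 -0.011  0.039] crop [183. 161.]
69
-60 30 y -18.0 8.0 z [-40. -35. -30.  25.  30.  35.]
-50 29 y -14.0 -5.0 z [-40. -35. -30.  25.  30.  35.]
-40 10 y -11.0 -5.0 z [-40. -35. -30.  20.  25.  30.]
```

The rim-centre fit and the projected fingers show the half-open tips end well short of the TCP. They overlap the rim instead of standing behind the wall. I'll lift, back off, close to about 25 mm and measure where the tips really end.

```bash
python3 -m creep '{"linear":[[-9,-3,0],[-19,-7,0],[-10,-3,0],[-8,24,0],[-8,24,0],[-3,9,0],[0,0,0],[0,0,0],[0,0,0]],"rotation":[[0,0,0],[0,0,0],[0,0,0],[0,0,0],[0,0,0],[0,0,0],[0,0,0],[0,0,0],[0,0,0]],"jaw":[0.4,0.4,0.4,0.7,0.7,0.7,0.7,0.7,0.7]}'
cat > tip.py <<'E'
from h import *
plan([.465-.75*.075,.035-.665*.075,.008],41.7,20)
p=bot.snapshot("scene");X=cloud(p);s=bot.sense();t=s["tool_pos"];R=Rcur(s).as_matrix()
L=(X-t)@R*1000
m=(abs(L[...,1])<30)&(abs(L[...,2])<60)&(L[...,0]>-60)&(L[...,0]<30)&(X[...,2]>.012)&(p["z_map"]>0)
q=L[m];print("finger pts",len(q),"max x",np.sort(q[:,0])[-8:].round())
for lo in range(-60,10,10):
    k=q[(q[:,0]>lo)&(q[:,0]<=lo+10)]
    if len(k):print(lo,len(k),"y",k[:,1].min().round(),k[:,1].max().round(),"z",np.unique((k[:,2]//5*5)))
E
python3 tip.py; python3 look.py | grep bowl
```

```text
clock: 8.33
tool_pos: [0.3982, -0.0226, 0.0502]
orientation: [-0.396, 0.686, -0.172, -0.586]
ft_force: [-0.6, 0.6, -0.5]
grip_width: 0.0258
t 8.33 tcp [ 0.3982 -0.0226  0.0502] F [-0.61  0.61 -0.5 ] w 0.0258 q6 [ 0.13 -0.07 -0.62 -0.29 -0.75 -0.78]
shift mm [44.1  2.2 -1.2]
rot [ 0.003 -0.    -0.001] after-rot shift [44.1  2.2 -1.2]
rot [-3.139e+00  2.000e-03 -0.000e+00] after-rot shift [44.1 -2.2  1.2]
finger pts 85 max x [-35. -35. -35. -32. -32. -31. -31. -30.]
-60 33 y -14.0 1.0 z [-30. -25. -20. -15.  10.  15.  20.  25.]
-50 32 y -14.0 6.0 z [-30. -25. -20. -15.  10.  15.  20.]
-40 20 y -13.0 12.0 z [-30. -25. -20. -15.  10.  15.  20.]
scene bowl 145 [0.4657 0.0353] from outlet mm [-104.   -86.7] from axis 208.6
top bowl 98 [0.4663 0.0354] from outlet mm [-103.4  -86.6] from axis 208.1
```

Run:
```python
from h import *
p=bot.snapshot("scene");s=bot.sense();t=s["tool_pos"];R=Rcur(s).as_matrix()
def proj(w):
    c=np.linalg.inv(p["world_from_camera"])@np.r_[w,1];f=210/np.tan(np.radians(p["vertical_fov"])/2);return np.array([p["cx"]+f*c[0]/-c[2],p["cy"]-f*c[1]/-c[2]])
i=cv2.resize(p["pixels"][160:250,250:370],(800,600),interpolation=cv2.INTER_NEAREST)[...,::-1].copy()
for k,c in((0,(0,0,255)),(.013,(0,255,0)),(.03,(255,0,0)),(.073,(255,255,0))):
    a=((proj(t-R[:,0]*k)-[250,160]+.5)*6.667).astype(int);cv2.circle(i,tuple(map(int,a)),5,c,-1)
cv2.imwrite("pics/f.png",i)
```

```text
(no output)
```

View pics/f.png

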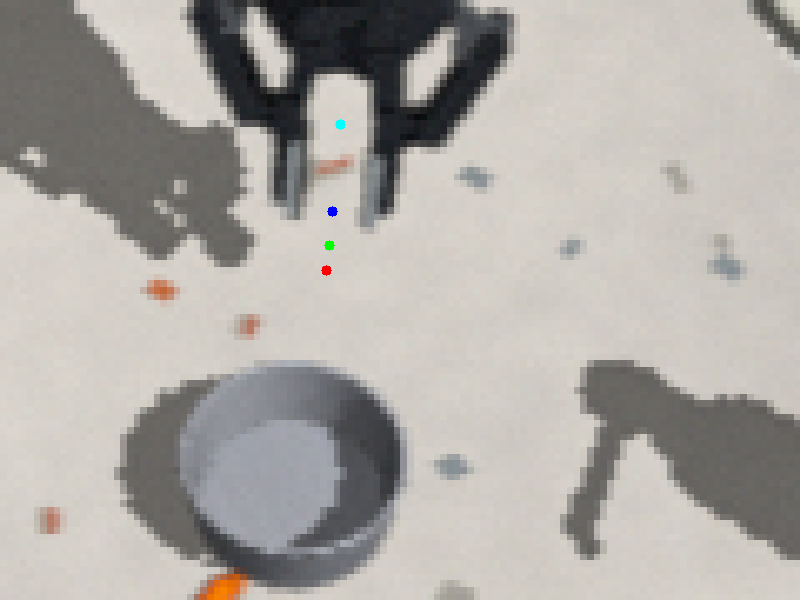

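The image shows the fingertips ending about 27 mm short of the reported TCP along the tool axis (blue dot at 30 mm). The gripper body is offset by the same amount. So I take the real tips as TCP minus 27 mm·x and lower accordingly.

```bash
python3 -m creep '{"linear":[[16,6,0],[16,6,0],[12,4,0],[5,2,0],[0,0,0],[0,0,0]],"rotation":[[0,0,0],[0,0,0],[0,0,0],[0,0,0],[0,0,0],[0,0,0]],"jaw":[0.7,0.7,0.7,0.7,0.7,0.7]}'
python3 tip.py
```

```text
clock: 9.03
tool_pos: [0.4012, -0.021, -0.0032]
orientation: [-0.394, 0.687, -0.171, -0.586]
ft_force: [-0.6, -0.1, -0.7]
grip_width: 0.0256
t 9.03 tcp [ 0.4012 -0.021  -0.0032] F [-0.58 -0.08 -0.72] w 0.0256 q6 [ 0.12  0.04 -0.68 -0.36 -0.6  -0.68]
shift mm [ -7.2 -12.9  -0.5]
rot [ 0.008 -0.    -0.001] after-rot shift [ -7.2 -12.9  -0.4]
rot [-3.134e+00  1.000e-03 -0.000e+00] after-rot shift [-7.2 12.9  0.4]
finger pts 76 max x [-35. -35. -33. -33. -32. -32. -31. -31.]
-60 28 y -14.0 -4.0 z [-30. -25. -20. -15.  10.  15.  20.]
-50 29 y -13.0 7.0 z [-30. -25. -20. -15.  10.  15.  20.  25.]
-40 19 y -14.0 5.0 z [-25. -20. -15.  10.  15.  20.]
```

```bash
python3 -m creep '{"linear":[[6,2,0],[2,1,0],[0,0,0],[3.4,-9.4,0],[3.4,-9.4,0],[3.4,-9.4,0],[3.4,-9.4,0],[3,-8,0],[3,-8,0],[0,0,0]],"rotation":[[0,0,0],[0,0,0],[0,0,0],[0,0,0],[0,0,0],[0,0,0],[0,0,0],[0,0,0],[0,0,0],[0,0,0]],"jaw":[0.7,0.7,0.7,0.7,0.7,0.7,0.7,0.7,0.7,0.7]}'
python3 look.py
```

```text
clock: 9.92
tool_pos: [0.4477, 0.0189, -0.009]
orientation: [-0.395, 0.689, -0.17, -0.584]
ft_force: [0.9, 0.2, -0.4]
grip_width: 0.0255
t 9.92 tcp [ 0.4477  0.0189 -0.009 ] F [ 0.93  0.21 -0.36] w 0.0255 q6 [ 0.23  0.11 -0.63 -0.32 -0.54 -0.81]
shift mm [  13.8 -101.     0. ]
rot [ 0.009 -0.004  0.005] after-rot shift [  13.3 -101.1    0.8]
rot [-3.133 -0.007 -0.007] after-rot shift [ 13.3 101.1  -0.8]
scene bowl 174 [0.4813 0.0483] from outlet mm [-88.4 -73.7] from axis 188.6
  head xmax,ymax [0.663 0.161 0.187] 243
top bowl 102 [0.4812 0.0485] from outlet mm [-88.5 -73.5] from axis 188.6
  head xmax,ymax [0.659 0.157 0.193] 130
```

The push works now and the bowl is moving straight. Continuing.

```bash
python3 -m creep '{"linear":[[3,-8,0],[3.4,-9,0],[3.4,-9,0],[3.4,-9,0],[3.4,-9,0],[3.4,-9,0],[3,-8,0],[0,0,0]],"rotation":[[0,0,0],[0,0,0],[0,0,0],[0,0,0],[0,0,0],[0,0,0],[0,0,0],[0,0,0]],"jaw":[0.7,0.7,0.7,0.7,0.7,0.7,0.7,0.7]}'
python3 look.py
```

```text
clock: 10.68
tool_pos: [0.4992, 0.0659, -0.0102]
orientation: [-0.395, 0.688, -0.17, -0.584]
ft_force: [-0.5, 0.3, 1.1]
grip_width: 0.0255
t 10.68 tcp [ 0.4992  0.0659 -0.0102] F [-0.49  0.33  1.11] w 0.0255 q6 [ 0.33  0.2  -0.55 -0.27 -0.52 -0.95]
shift mm [-11.4 -36.   -0.3]
rot [ 0.007 -0.004  0.003] after-rot shift [-11.6 -36.   -0. ]
rot [-3.134 -0.005 -0.006] after-rot shift [-11.6  36.    0. ]
scene bowl 189 [0.5317 0.0954] from outlet mm [-38.  -26.6] from axis 122.5
  head xmax,ymax [0.662 0.16  0.188] 256
top bowl 89 [0.5319 0.0954] from outlet mm [-37.8 -26.6] from axis 122.3
  head xmax,ymax [0.658 0.158 0.192] 126
```

```bash
python3 -m creep '{"linear":[[2.7,-7.5,0],[2.7,-7.5,0],[2.7,-7.5,0],[2,-5,0],[1,-2.5,0],[0,0,0]],"rotation":[[0,0,0],[0,0,0],[0,0,0],[0,0,0],[0,0,0],[0,0,0]],"jaw":[0.7,0.7,0.7,0.7,0.7,0.7]}'
python3 look.py
```

```text
clock: 11.28
tool_pos: [0.523, 0.088, -0.011]
orientation: [-0.395, 0.688, -0.171, -0.584]
ft_force: [-0.2, -0.3, 0.1]
grip_width: 0.0258
t 11.28 tcp [ 0.523  0.088 -0.011] F [-0.19 -0.29  0.12] w 0.0258 q6 [ 0.36  0.24 -0.5  -0.25 -0.52 -1.01]
shift mm [-23.4  -5.8  -0.8]
rot [ 0.005 -0.003  0.001] after-rot shift [-23.4  -5.8  -0.7]
rot [-3.136e+00 -2.000e-03 -4.000e-03] after-rot shift [-23.4   5.8   0.7]
scene bowl 126 [0.5557 0.1166] from outlet mm [-14.   -5.4] from axis 92.9
  head xmax,ymax [0.662 0.161 0.187] 252
top bowl 84 [0.5555 0.1177] from outlet mm [-14.2  -4.3] from axis 92.7
  head xmax,ymax [0.658 0.157 0.192] 127
```

```bash
python3 -m creep '{"linear":[[1,-3,0],[0.7,-2,0],[0,0,0],[-2,5,0],[-8,22,0],[-13,37,0],[-13,37,0],[-5,14,0],[0,0,0]],"rotation":[[0,0,0],[0,0,0],[0,0,0],[0,0,0],[0,0,0],[0,0,0],[0,0,0],[0,0,0],[0,0,0]],"jaw":[0.7,0.7,0.7,0.7,0.7,0.7,0.7,0.7,0.7]}'
python3 look.py
python3 - <<'E'
import cv2,numpy as np
a=cv2.imread("pics/scene_last.png")[180:320,200:340];b=cv2.imread("pics/top_last.png")[130:250,190:310]
cv2.imwrite("pics/g.png",np.hstack([cv2.resize(i,(400,400),interpolation=cv2.INTER_CUBIC) for i in(a,b)]))
E
```

```text
clock: 12.13
tool_pos: [0.432, 0.0076, -0.0118]
orientation: [-0.395, 0.688, -0.17, -0.584]
ft_force: [0.6, 0.1, -0.4]
grip_width: 0.0257
t 12.13 tcp [ 0.432   0.0076 -0.0118] F [ 0.59  0.08 -0.45] w 0.0257 q6 [ 0.2   0.09 -0.65 -0.34 -0.54 -0.77]
shift mm [  17.8 -120.    -2.1]
rot [ 0.008 -0.003  0.004] after-rot shift [  17.3 -120.1   -1.2]
rot [-3.134 -0.006 -0.005] after-rot shift [ 17.3 120.1   1.2]
scene bowl 135 [0.5591 0.1201] from outlet mm [-10.6  -1.9] from axis 88.7
  head xmax,ymax [0.662 0.161 0.188] 251
top bowl 92 [0.5587 0.1212] from outlet mm [-11.   -0.8] from axis 88.7
  head xmax,ymax [0.657 0.157 0.192] 130
```

View pics/g.png

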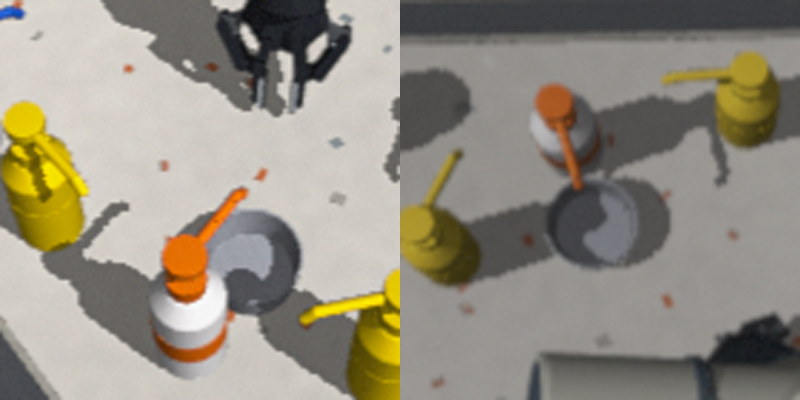

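The bowl stands under the spout, 11 mm from the outlet in both cameras, and the dispenser hasn't moved. Now I'll raise, set the tool upright, shut the fingers and go over the pump.

```bash
python3 -m creep '{"linear":[[-35,-12.8,0],[-35,-12.8,0],[-35,-12.8,0],[-35,-12.8,0],[-35,-12.8,0],[-35,-12.8,0],[-35,-12.8,0],[-20,-7,0],[0,0,0]],"rotation":[[0,0,0],[0,0,0],[0,0,0],[0,0,0],[0,0,0],[0,0,0],[0,0,0],[0,0,0],[0,0,0]],"jaw":[1,1,1,1,1,1,1,1,1]}'
python3 -c "
from h import *
plan([.6445,.1415,.26],41.7,0)"
```

```text
clock: 12.98
tool_pos: [0.4376, 0.0123, 0.2871]
orientation: [-0.394, 0.691, -0.17, -0.582]
ft_force: [0.6, 0.4, 0.4]
grip_width: 0.0001
t 12.98 tcp [0.4376 0.0123 0.2871] F [0.63 0.43 0.44] w 0.0001 q6 [ 0.24 -0.18 -0.13 -0.16 -1.3  -1.05]
shift mm [ 109.1 -215.7  -42.7]
rot [ 0.01  -0.01   0.354] after-rot shift [  27.1 -240.5  -41.2]
rot [-3.083 -0.551 -0.015] after-rot shift [ 27.1 240.5  41.2]
```

```bash
python3 -m creep '{"linear":[[0,0,0],[0,0,0],[0,0,0],[0,0,0],[0,-35,-6],[0,-35,-6],[0,-35,-6],[0,-35,-6],[0,-35,-6],[0,-25,-4],[0,-10,-2],[0,0,0]],"rotation":[[0.003,-0.003,0.117],[0.003,-0.003,0.117],[0.003,-0.003,0.1],[0,0,0],[0,0,0],[0,0,0],[0,0,0],[0,0,0],[0,0,0],[0,0,0],[0,0,0],[0,0,0]],"jaw":[1,1,1,1,1,1,1,1,1,1,1,1]}'
cat > tip2.py <<'E'
from h import *
import sys
plan([.6445,.1415,.25],41.7,0)
p=bot.snapshot("scene");X=cloud(p);s=bot.sense();t=s["tool_pos"];R=Rcur(s).as_matrix()
L=(X-t)@R*1000
m=(abs(L[...,1])<30)&(abs(L[...,2])<40)&(L[...,0]>-60)&(L[...,0]<30)&(X[...,2]>.195)&(p["z_map"]>0)
q=L[m];w=X[m];print("finger pts",len(q),"max x",np.sort(q[:,0])[-8:].round())
k=q[q[:,0]>-50];print("y",k[:,1].min().round(),k[:,1].max().round(),"z",k[:,2].min().round(),k[:,2].max().round());k=w[q[:,0]>-50]
print("world",k.min(0).round(3),k.max(0).round(3))
save(p,"s2.png")
i=p["pixels"][170:320,190:390];cv2.imwrite("pics/h.png",cv2.resize(i,(800,600),interpolation=cv2.INTER_CUBIC)[...,::-1])
E
python3 tip2.py
```

```text
clock: 13.98
tool_pos: [0.6319, 0.1401, 0.2863]
orientation: [-0.291, 0.65, -0.283, -0.642]
ft_force: [-0.4, 0.3, -1.0]
grip_width: -0.0001
t 13.98 tcp [0.6319 0.1401 0.2863] F [-0.45  0.33 -1.  ] w -0.0001 q6 [ 0.46  0.45  0.6   0.   -1.71 -1.3 ]
shift mm [36.5 -9.7 -7.2]
rot [ 0.007 -0.005  0.015] after-rot shift [ 36.3 -10.3  -7.4]
rot [-3.135 -0.024 -0.008] after-rot shift [36.3 10.3  7.4]
finger pts 110 max x [-35. -35. -34. -34. -34. -33. -33. -32.]
y -13.0 5.0 z -15.0 12.0
world [0.618 0.134 0.318] [0.646 0.153 0.336]
```

View pics/h.png

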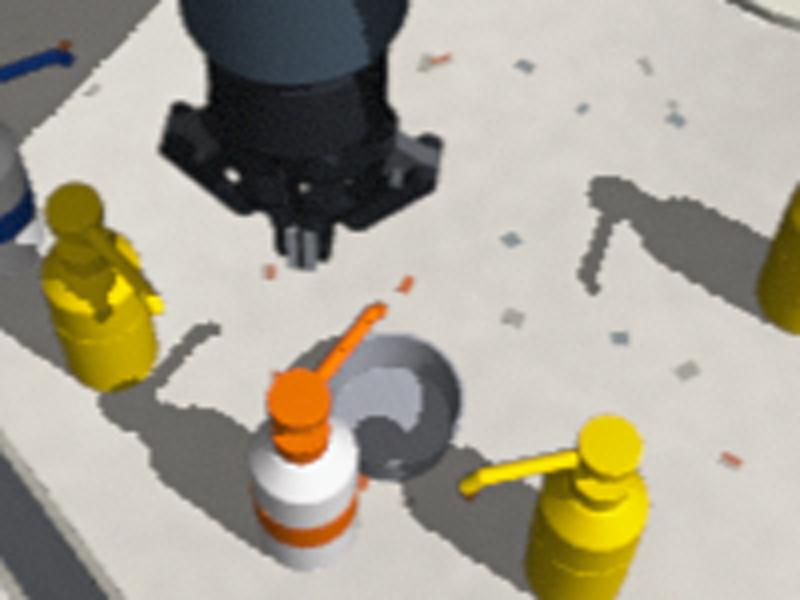

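The image shows the shut fingertips just robotward of and well above the orange head; head at crop (300,395), tips at (300,265). The tips are again about 30 mm short of the TCP, so contact is expected at a reported z of about 0.156.

```bash
python3 -m creep '{"linear":[[0,-5,-4],[0,-4,-3],[0,0,0],[20,0,0],[25,0,0],[20,0,0],[15,0,0],[8,0,0],[3,0,0],[0,0,0]],"rotation":[[0.007,-0.005,0.015],[0,0,0],[0,0,0],[0,0,0],[0,0,0],[0,0,0],[0,0,0],[0,0,0],[0,0,0],[0,0,0]],"jaw":[1,1,1,1,1,1,1,1,1,1]}'
python3 tip2.py
```

```text
clock: 14.87
tool_pos: [0.6407, 0.1388, 0.1981]
orientation: [-0.293, 0.649, -0.285, -0.642]
ft_force: [-0.1, -0.9, 0.3]
grip_width: -0.0001
t 14.87 tcp [0.6407 0.1388 0.1981] F [-0.07 -0.87  0.28] w -0.0001 q6 [ 0.45  0.46  0.4   0.   -1.49 -1.29]
shift mm [-51.9  -5.4  -0.8]
rot [-0.    -0.004  0.014] after-rot shift [-51.9  -4.7  -0.6]
rot [3.141 0.023 0.007] after-rot shift [-51.9   4.7   0.6]
finger pts 82 max x [-34. -34. -33. -33. -33. -33. -31. -30.]
y -13.0 6.0 z -14.0 13.0
world [0.627 0.133 0.228] [0.655 0.152 0.249]
```

```bash
python3 -m creep '{"linear":[[0,-3,-0.5],[0,-1,0],[10,0,0],[10,0,0],[4,0,0],[0,0,0]],"rotation":[[0,-0.004,0.014],[0,0,0],[0,0,0],[0,0,0],[0,0,0],[0,0,0]],"jaw":[1,1,1,1,1,1]}'
python3 tip2.py
```

```text
clock: 15.42
tool_pos: [0.6465, 0.1417, 0.1781]
orientation: [-0.292, 0.648, -0.286, -0.642]
ft_force: [-0.6, -0.6, 0.4]
grip_width: -0.0003
t 15.42 tcp [0.6465 0.1417 0.1781] F [-0.62 -0.56  0.41] w -0.0003 q6 [ 0.45  0.48  0.38  0.   -1.46 -1.3 ]
shift mm [-71.9   0.8   0.9]
rot [-0.    -0.005  0.011] after-rot shift [-71.9   1.6   1.2]
rot [3.141 0.017 0.007] after-rot shift [-71.9  -1.6  -1.2]
finger pts 77 max x [-37. -36. -35. -34. -34. -33. -31. -31.]
y -12.0 -4.0 z -14.0 13.0
world [0.641 0.135 0.21 ] [0.661 0.155 0.228]
```

View pics/h.png

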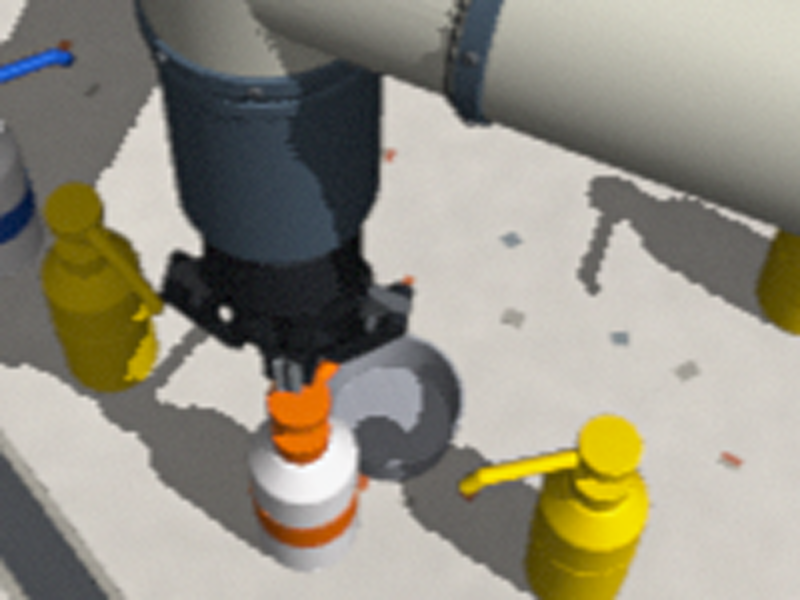

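Tips are above the head, finger block centred at crop column about 297 against the head's 300. Descending in small steps and watching the force.

```bash
python3 -m creep '{"linear":[[5,0,0],[4,0,0],[2,0,0],[0,0,0]],"rotation":[[0,0,0],[0,0,0],[0,0,0],[0,0,0]],"jaw":[1,1,1,1]}'; python3 -m creep '{"linear":[[2,0,0],[1,0,0],[0,0,0]],"rotation":[[0,0,0],[0,0,0],[0,0,0]],"jaw":[1,1,1]}'
```

```text
clock: 15.8
tool_pos: [0.6466, 0.1415, 0.1665]
orientation: [-0.292, 0.648, -0.286, -0.642]
ft_force: [0.1, -0.5, -1.1]
grip_width: -0.0001
clock: 16.05
tool_pos: [0.6468, 0.1415, 0.1633]
orientation: [-0.292, 0.649, -0.286, -0.642]
ft_force: [-0.3, 0.3, -0.2]
grip_width: -0.0001
```

```bash
python3 -m creep '{"linear":[[2,0,0],[1,0,0],[0,0,0]],"rotation":[[0,0,0],[0,0,0],[0,0,0]],"jaw":[1,1,1]}'; python3 -m creep '{"linear":[[2,0,0],[1,0,0],[0,0,0]],"rotation":[[0,0,0],[0,0,0],[0,0,0]],"jaw":[1,1,1]}'; python3 -m creep '{"linear":[[2,0,0],[1,0,0],[0,0,0]],"rotation":[[0,0,0],[0,0,0],[0,0,0]],"jaw":[1,1,1]}'
```

```text
clock: 16.3
tool_pos: [0.647, 0.1415, 0.1604]
orientation: [-0.292, 0.649, -0.286, -0.642]
ft_force: [0.5, -0.1, 0.3]
grip_width: 0.0002
clock: 16.55
tool_pos: [0.6472, 0.1416, 0.1572]
orientation: [-0.292, 0.649, -0.286, -0.642]
ft_force: [0.5, -0.5, -0.1]
grip_width: -0.0001
clock: 16.8
tool_pos: [0.6475, 0.1416, 0.1547]
orientation: [-0.293, 0.649, -0.286, -0.641]
ft_force: [-1.1, 0.1, 1.9]
grip_width: -0.0001
```

```bash
python3 -m creep '{"linear":[[1,0,0],[1,0,0],[0,0,0]],"rotation":[[0,0,0],[0,0,0],[0,0,0]],"jaw":[1,1,1]}'; python3 -m creep '{"linear":[[2,0,0],[1,0,0],[0,0,0]],"rotation":[[0,0,0],[0,0,0],[0,0,0]],"jaw":[1,1,1]}'; python3 look.py
```

```text
clock: 17.05
tool_pos: [0.6476, 0.1416, 0.1537]
orientation: [-0.293, 0.65, -0.286, -0.641]
ft_force: [-1.8, 0.1, 2.5]
grip_width: -0.0001
clock: 17.3
tool_pos: [0.6479, 0.1416, 0.1514]
orientation: [-0.293, 0.65, -0.285, -0.641]
ft_force: [-1.8, 0.7, 4.2]
grip_width: 0.0
t 17.3 tcp [0.6479 0.1416 0.1514] F [-1.83  0.75  4.2 ] w 0.0 q6 [ 0.45  0.48  0.32  0.   -1.39 -1.3 ]
shift mm [136.  133.5  43.5]
rot [ 0.002 -0.008 -0.334] after-rot shift [ 85.1 170.9  42.4]
rot [-3.096  0.522 -0.012] after-rot shift [  85.1 -170.9  -42.4]
scene bowl 83 [0.5591 0.1199] from outlet mm [-10.6  -2.1] from axis 88.7
  head xmax,ymax [0.663 0.166 0.234] 82
top bowl 91 [0.5589 0.121 ] from outlet mm [-10.8  -1. ] from axis 88.7
  head xmax,ymax [0.648 0.155 0.203] 66
```

Contact came at a reported z of about 0.1555, and the force grows along the spring curve (4.2 N at about 4 mm). Carrying on to about 12.5 mm.

```bash
python3 -m creep '{"linear":[[2,0.3,0.1],[2,0.3,0.1],[0,0,0]],"rotation":[[0,0,0],[0,0,0],[0,0,0]],"jaw":[1,1,1]}'; python3 -m creep '{"linear":[[2,0.3,0.1],[1.5,0.2,0.1],[0,0,0]],"rotation":[[0,0,0],[0,0,0],[0,0,0]],"jaw":[1,1,1]}'
```

```text
clock: 17.65
tool_pos: [0.6478, 0.1415, 0.148]
orientation: [-0.293, 0.65, -0.285, -0.64]
ft_force: [-1.8, 0.4, 5.2]
grip_width: 0.0001
clock: 17.9
tool_pos: [0.6481, 0.1415, 0.1457]
orientation: [-0.294, 0.651, -0.284, -0.639]
ft_force: [-1.7, 1.5, 5.8]
grip_width: -0.0001
```

```bash
python3 -m creep '{"linear":[[2,0.3,0.1],[1,0.2,0.1],[0,0,0]],"rotation":[[0,0,0],[0,0,0],[0,0,0]],"jaw":[1,1,1]}'; python3 -m creep '{"linear":[[1.5,0.2,0.1],[1,0,0],[0,0,0]],"rotation":[[0,0,0],[0,0,0],[0,0,0]],"jaw":[1,1,1]}'
```

```text
clock: 18.15
tool_pos: [0.6486, 0.1415, 0.1446]
orientation: [-0.294, 0.652, -0.283, -0.638]
ft_force: [-1.7, -0.3, 5.8]
grip_width: 0.0
clock: 18.4
tool_pos: [0.6494, 0.1414, 0.1444]
orientation: [-0.295, 0.654, -0.283, -0.637]
ft_force: [-1.9, -0.0, 7.1]
grip_width: -0.0001
```

```bash
python3 -c "
from h import *
plan([.6475,.1415,.141],41.7,0);print(Rcur(bot.sense()).as_matrix()[:,0].round(3))"
```

```text
t 18.4 tcp [0.6494 0.1414 0.1444] F [-1.91 -0.05  7.07] w -0.0001 q6 [ 0.45  0.48  0.29  0.01 -1.36 -1.3 ]
shift mm [3.4 1.4 1.4]
rot [ 0.002 -0.014  0.025] after-rot shift [3.4 1.4 1.3]
rot [-3.14  -0.04  -0.023] after-rot shift [ 3.4 -1.4 -1.3]
[ 0.028  0.006 -1.   ]
```

```bash
python3 -m creep '{"linear":[[3,0.6,0.6],[3,0.5,0.5]],"rotation":[[0,-0.007,0.012],[0,-0.007,0.012]],"jaw":[1,1]}'; python3 -m creep '{"linear":[[3,0.3,0.3]],"rotation":[[0,-0.003,0.006]],"jaw":[1]}'
```

```text
clock: 18.57
tool_pos: [0.6487, 0.1413, 0.1412]
orientation: [-0.29, 0.647, -0.288, -0.644]
ft_force: [-1.8, -0.0, 10.8]
grip_width: -0.0002
clock: 18.65
tool_pos: [0.6498, 0.1411, 0.1412]
orientation: [-0.289, 0.647, -0.288, -0.644]
ft_force: [-3.8, -0.7, 19.6]
grip_width: 0.0002
```

Bottom stop reached: the force jumped past the 8 N spring limit to 19.6 N at an unchanged z. Rising at once.

```bash
python3 -m creep '{"linear":[[-4,0.3,0.3],[-6,0,0],[-6,0,0],[-8,0,0],[-15,0,0],[-30,0,0],[-30,0,0],[-15,0,0],[0,0,0]],"rotation":[[0,0,0],[0,0,0],[0,0,0],[0,0,0],[0,0,0],[0,0,0],[0,0,0],[0,0,0],[0,0,0]],"jaw":[1,1,1,1,1,1,1,1,1]}'; python3 -c "
from h import *
plan([.45,.0,.28],41.7,0)"
```

```text
clock: 19.4
tool_pos: [0.6478, 0.1407, 0.2562]
orientation: [0.287, -0.644, 0.291, 0.647]
ft_force: [-0.4, -1.1, 0.6]
grip_width: -0.0001
t 19.4 tcp [0.6478 0.1407 0.2562] F [-0.41 -1.06  0.64] w -0.0001 q6 [ 0.45  0.5   0.6   0.   -1.68 -1.29]
shift mm [-22.2 241.4  27. ]
rot [ 0.002  0.001 -0.006] after-rot shift [-23.8 241.3  26.5]
rot [-3.14e+00  1.00e-02  1.00e-03] after-rot shift [ -23.8 -241.3  -26.5]
```

```bash
python3 -m creep '{"linear":[[-5,25,3],[-5,35,4],[-5,35,4],[-5,35,4],[0,35,4],[0,35,4],[0,20,2],[0,0,0],[0,0,0]],"rotation":[[0,0,0],[0,0,0],[0,0,0],[0,0,0],[0,0,0],[0,0,0],[0,0,0],[0,0,0],[0,0,0]],"jaw":[1,1,1,1,1,1,1,1,1]}'; python3 look.py
python3 - <<'E'
import cv2,numpy as np
a=cv2.imread("pics/scene_last.png")[140:340,120:320];b=cv2.imread("pics/top_last.png")[110:270,170:330]
cv2.imwrite("pics/i.png",np.hstack([cv2.resize(i,(400,400),interpolation=cv2.INTER_CUBIC) for i in(a,b)]))
E
```

```text
clock: 20.15
tool_pos: [0.4567, 0.0086, 0.2678]
orientation: [0.284, -0.64, 0.293, 0.651]
ft_force: [0.0, 0.4, -0.9]
grip_width: 0.0
t 20.15 tcp [0.4567 0.0086 0.2678] F [ 0.01  0.41 -0.92] w 0.0 q6 [ 0.36  0.07  0.05 -0.   -1.57 -1.2 ]
shift mm [ 253.  -104.3   11.8]
rot [ 0.001  0.01  -0.367] after-rot shift [273.5  -6.5  14.5]
rot [-3.088  0.574  0.016] after-rot shift [273.5   6.5 -14.5]
scene bowl 107 [0.5594 0.1202] from outlet mm [-10.3  -1.8] from axis 88.4
  head xmax,ymax [0.662 0.161 0.188] 250
top bowl 0 [0.45 0.02] from outlet mm [-119.7 -102. ] from axis 230.0
  head xmax,ymax [0.658 0.157 0.195] 99
```

View pics/i.png

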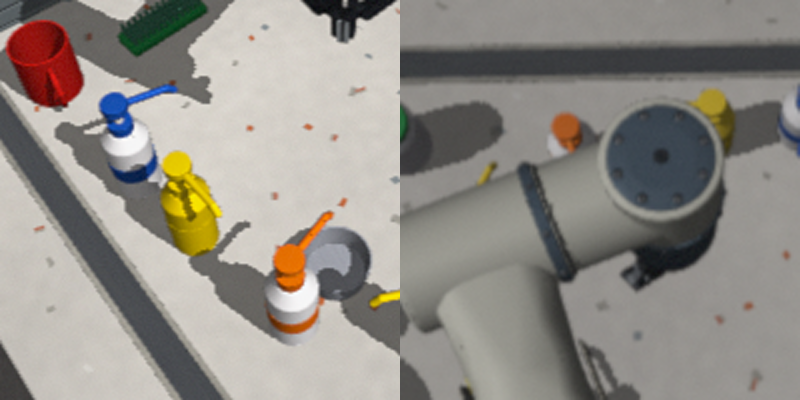

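The pump has risen again (head top 0.188, same as before), the dispenser and bowl are in place, and the arm is clear. Handing in.

```bash
python3 -c "
from cell import bot
print(bot.hand_in())"
```

```text
the job is handed in; nothing more can be done
None
```

I slid the bowl under the orange spout, pressed the orange pump to its bottom stop and let it rise. Then I drew the arm back and handed the job in at about 20 s.

- **Bowl:** its centre is about 11 mm from the outlet seen from above, against a limit of 25 mm. It is 88 mm from the bottle axis, so it does not touch the bottle. Both cameras agreed before the press. After it only the scene camera could see the bowl, because the arm hid it from the top one.
- **Press:** I felt contact at about 2 N and the force rose along the spring to the stop, about 14 mm of travel.
- **Force near the limit:** the last small step pushed against the bottom stop. The reading there was 19.6 N, just under the 20 N limit. Readings are noisy by about 1 N and only come at the end of each move, so I can't rule out a brief peak above 20 N.
- **After the press:** the head top reads 0.188 m, as it did before, and the dispenser's measured position has not changed. The arm is clear, with force readings at noise level. The blue and yellow dispensers looked untouched in the last picture.
- **Missed pushes:** the fingertips ended about 27–30 mm short of the reported tool position. My first approach therefore passed over the bowl rim without moving it. The second caught the rim and moved the bowl about 11 mm. I corrected for the offset after that.

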